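Seat the optical cell in the photometer and index its filter lever

ROBOT

A 6-joint arm with a two-finger parallel gripper is mounted at the origin on a cart in front of the work surface, level with it; the furniture and walls round the work are solid. World frame = base frame: x ahead of the robot, y to its left, z up, the work surface at z = 0. Lengths are in m, angles in rad, forces in N, time in s.
With the tool pointing down it reaches from about 0.35 to 0.975 m from the base axis. Payload 4.9 kg.
Tool frame: the origin (TCP) lies midway between the tips of the shut fingers; the grasp point (between the pads) lies 19 mm behind it; z points along the fingers, y is the line along which they close (so a half turn about z gives the same grasp; the last joint's range is limited). The gripper opens to 85 mm and grips with 20 to 120 N. Pads are 22 mm wide; open, the fingers measure 114 mm over their backs; the gripper's body (76 mm by 85 mm) begins 54 mm behind the grasp point. The pads swing forward as they close: fully open they stand 13 mm farther back than shut.
Start: joints at [-1.269, 0.053, 1.613, -0, 1.476, -0.119], TCP at [0.255, -0.57, 0.231] pointing down, gripper open.
Joint ranges: [-3.01, 3.01], [-1.01, 2.22], [0.06, 2.58], [-1.02, 4.17], [0.09, 2.62], [-3.14, 3.14]. Speed limits (rad/s): [2.57, 2.57, 3.14, 3.14, 3.14, 3.14].

INTERFACE

Orientations are given as a unit quaternion [w, x, y, z].
In Python, from plant import state, grab_frame, job_done, cut_out, place_of gives the robot as it stands.
- The arm moves only by the tool jog_arm, never from a script. Its argument "motion" is text: rows parted by semicolons, each of 7 numbers parted by spaces: the opening in per cent of the stroke, from 0 (shut) to 100 (fully open), then the shift along the tool's x, y, z as a fraction of full scale, then the turn, a rotation vector about the tool's x, y, z as a fraction of full scale. A call has exactly 5 rows; each row is the pose to reach, as a shift and turn from the pose commanded when the call began, along the tool's axes at that moment; what a row does not reach only later rows make up. Full scale, the value 1, is 50 cm for a shift and 1.5 rad for a turn. A row lasts 1/8 s, in which the tool goes at most 62.5 mm and 10.7 degrees, less where a joint would pass 70% of its speed; a pose out of reach is approached as far as the arm can. A call with a number of a shift or a turn outside -1 to 1 is refused whole. A call with a gripper value outside its range is refused whole. The fingers move at their own pace and stop on an object; the grip force is fixed at half the most. Time passes only in rows, so rows that repeat a pose let the fingers close, or fill a call up. It gives the time, the measured TCP pose, the force, the opening and the grip force at its end, in the units of the state.
- state(): the state, without advancing time (a new reading comes with each control period).
- grab_frame(name): name is "side" or "top" or "wrist"; returns a dict with "color" (384x512x3 uint8, red, green, blue), "range_z" (384x512 float32, m along the optical axis (not along the pixel's ray), 0 where there is no reading), "intrinsics" (3x3 intrinsics, pixels), "world_from_camera" (4x4, takes a point from camera to world coordinates). Camera axes: x right, y up, looking along -z (the intrinsics and any distortion apply to the point x, -y, -z); pixel columns grow to the right and rows downward; lengths in m; the calibration is good to about 2 mm. A picture is of the moment at which its call begins.
- job_done(): hands the job in; it is judged then, once.
Trained networks look in the newest picture that a camera, given by its name, has taken for a name from the list of things; names that differ only in an ending like _2 or _b are one class to them, and where a whole thing is asked for, a point or a joint stands for the part that bears it (a point fixed in the world has none). Each returns a list of dicts, best first, with "p" (0 to 1); they miss things now and then, are a little off and sometimes report something else, mostly with a low value. They report only what shows in the picture. A call takes as long as a camera call. They do not tell look-alikes from the thing itself.
- cut_out(camera, thing): "pixels" (384x512 bool, what is visible of it).
- place_of(camera, thing): "at" ([x, y, z] in m, in world coordinates, good to about 4 mm: a listed point, or the origin of a listed thing).
The state is a dict: "time": time; "joint_pos": joint angles; "joint_vel": joint speeds; "joint_efforts": joint torques, N m; "tool_pos": TCP position; "tool_rot": TCP orientation; "contact_force": force on the tool from outside, world axes, zero at the start; "ft_torque": the same for the moment, N m; "gripper_width": opening from 0.0 (shut) to 1.0 (fully open); "grasp_force": force on a finger pad.
Only numpy, scipy, OpenCV 4.12 (cv2) and the standard library are available. Lean on these libraries where they do the work, as an engineer would, in place of code of your own. Each camera call takes 0.05 s, during which the arm holds its last target. There are 200 camera calls.

TASK

Pick up the square optical cell without touching its two clear windows with the fingers (the frosted faces are there to be held) and slide it gently and fully home in the photometer's tilted well, turned so that its clear windows face along the light path from the lamp tube to the detector tube. Then click the index lever towards the robot, notch by notch, to the fourth notch counted from the far end (the one with the long mark), without running past it. Leave the other things on the bench where they are.

Things in the scene. Friction and masses are not known exactly. Their poses are not given: they have to be found in the camera images.
- cell: loose optical cell, upright on the counter at any yaw: 25 x 25 mm square, 64 mm tall, with a fixed grey bar on top, 21 mm long along y, 8 mm wide, 8 mm tall; about 55 g. Origin: centre of its underside, z along the cell. Faces at +-x are clear windows (recessed 0.5 mm, 3.5 to 58.5 mm up); faces at +-y are frosted white, to be gripped. Either window may face the lamp
- well: dark steel well block of the photometer, fixed, 50 x 50 x 40 mm, leaning 25 degrees to the photometer's +y side. Origin: centre of its underside; z: the well's axis, up and out. Square blind hole 27.5 mm wide along x and y, 26 mm deep, 2 mm chamfer; mouth at z = 40 mm. x is horizontal and is the light path: lamp tube on the +x (far) face, detector on the -x face, below the mouth
- well_floor (a point): centre of the well's floor, 14 mm along z from the well's origin. Apart from the lever, nothing of the photometer stands above the plane of the well's mouth within 70 mm
- photometer: the photometer, fixed to the counter, yaw differs: base plate 130 x 216 mm, 12 mm high; white lever housing 50 mm high on its -y side, well and lamp housing on its +y side. Origin: centre of its underside; x away from the robot, y left at yaw 0
- index_lever (a joint): index lever angle (rad): 0 = first notch, far end, leaning 40 degrees away from the robot; grows as it comes towards the robot. Notches every 0.349: 0, 0.349, 0.698, 1.047 (fourth, long mark, leaning 20 degrees to the robot), 1.396. A detent, about 2.5 N at the knob, draws it into the nearest notch. Starts in the first, second or third
- lever_axle (a point): fixed point on the lever's axle, 50 mm above the counter; the axle runs along the photometer's y. Grey drums of 22 mm radius stand round the axle on both sides of the lever
- lever_knob (a point): centre of the index lever's black thumb knob, a short cylinder of 16 mm diameter, 16 mm long along the axle's direction, with flat ends, on a 6 mm rod; moves on a circle of 58 mm radius about lever_axle in the photometer's x-z plane
There are look-alikes about, which are no part of the job. What is shaped like the cell but purple is not meant.

How it is judged:
On the way, in this order (a step that is already met when the one before it is completed fails the run):
1. the cell stands fully home in the well, windows along the light path, let go (distance between cell and well_floor below 0.005 m and angle between the z axis of cell and the z axis of well, either way round below 0.12 rad and angle between the x axis of cell and the x axis of well, either way round below 0.17 rad and contact force between the fingers and cell below 0.1 N), for 0.2 s.
2. the index lever sits in the fourth notch (value of joint index_lever between 0.94 and 1.15 rad), for 0.2 s.
At the end, for the whole second after the job is handed in: the cell is at rest and let go in the well: its underside within 5 mm of the well's floor centre, its axis within 7 degrees of the well's, its window normal within 10 degrees of the light path; and the index lever rests within 6 degrees of its fourth notch (1.047 rad) (all of step 2 and distance between cell and well_floor below 0.005 m and angle between the z axis of cell and the z axis of well, either way round below 0.12 rad and angle between the x axis of cell and the x axis of well, either way round below 0.17 rad and linear speed of cell below 0.02 m/s); the robot touches nothing.
It fails at once if the fingers touch a clear window (contact force between the fingers and window_a above 0.5 N or contact force between the fingers and window_b above 0.5 N).
It fails at once if the cell is forced against the well with more than 40 N (contact force between cell and well above 40 N).
It fails at once if the lever runs past the fourth notch, beyond the crest to the fifth (value of joint index_lever above 1.24 rad).
It fails at once if a bystander is moved by more than 30 mm (distance of any of dropper_1, amber_bottle_30, petri_1, stopper_1, tape_roll, small_beaker from where it was at the start of the episode above 0.03 m).
It also fails if it takes over 58 s, if anything falls off the work surface, if the arm or the gripper's body presses on something with over 40 N, if the wrist force passes 120 N, or if a joint passes its speed limit or range.

## Working session

There is one attempt and no reset: what is moved stays moved. The work goes in short steps, Python scripts to look and compute and a tool call to move; the robot and the scene stay as the last step left them, time stands still between calls to the robot, and variables do not carry over. Pictures are saved under pics/ and viewed, at most 10 in all, crops included, and the job is handed in when it is done.

Besides the shell and the picture viewer there is one more tool, called after "Request:" as name(argument=value, ...) on one line, values as JSON. jog_arm: Moves the arm, as the interface text tells. Shift numbers are shares of 50 cm and turn numbers shares of 1.5 rad, none past 1 either way. Its arguments: {"type":"object","properties":{"motion":{"type":"string"}},"required":["motion"]}

```bash
mkdir -p pics; ls; cat > h.py <<'E'
import numpy as np, cv2
from plant import *
from scipy.spatial.transform import Rotation as R
def snap(name,fn=None):
    f=grab_frame(name)
    if fn: cv2.imwrite('pics/'+fn,cv2.cvtColor(f['color'],cv2.COLOR_RGB2BGR))
    return f
def pts(f):
    K=f['intrinsics'];T=f['world_from_camera'];z=f['range_z']
    v,u=np.mgrid[:z.shape[0],:z.shape[1]]
    P=np.stack([(u-K[0,2])/K[0,0]*z,-(v-K[1,2])/K[1,1]*z,-z],-1)
    return P@T[:3,:3].T+T[:3,3]
E
python3 - <<'E'
from h import *
s=state();print(s['time'],s['tool_pos'],s['tool_rot'],s['gripper_width'])
np.set_printoptions(precision=4,suppress=True)
fs={}
for c in ('side','top'):
    fs[c]=snap(c); f=fs[c]
    np.savez(f'{c}.npz',**f)
    print(c,f['intrinsics'].tolist(),f['world_from_camera'])
    for t in ('cell','well','well_floor','photometer','lever_axle','lever_knob'):
        try: print(c,t,[(round(d['p'],2),np.round(d['at'],3)) for d in place_of(c,t)][:4])
        except Exception as e: print(t,e)
im=np.hstack([fs['top']['color'],fs['side']['color']])
im=cv2.resize(im,(800,300),interpolation=cv2.INTER_AREA)
for c in fs: cv2.imwrite(f'pics/{c}0.png',cv2.resize(cv2.cvtColor(fs[c]['color'],cv2.COLOR_RGB2BGR),(800,600),interpolation=cv2.INTER_CUBIC))
E
```

```text
pics
0.0 [ 0.25511802 -0.56986562  0.23006938] [-1.02699949e-03  9.77947325e-01  2.08849145e-01 -1.02506820e-04] 1.0008760179051657
side [[382.0302691616581, 0.0, 255.76769539828274], [0.0, 382.0302691616581, 189.8288549676296], [0.0, 0.0, 1.0]] [[-0.9891  0.0856 -0.1197  0.424 ]
 [-0.1458 -0.4585  0.8767  0.8709]
 [ 0.0202  0.8846  0.466   0.4896]
 [ 0.      0.      0.      1.    ]]
side cell [(0.94, array([ 0.472,  0.345, -0.   ])), (0.93, array([ 0.447,  0.214, -0.002])), (0.72, array([ 0.389,  0.302, -0.002])), (0.54, array([ 0.48 ,  0.279, -0.   ]))]
side well [(0.87, array([0.579, 0.033, 0.026]))]
side well_floor [(0.95, array([0.574, 0.036, 0.043]))]
side photometer [(0.65, array([ 0.584, -0.018,  0.   ]))]
side lever_axle [(0.66, array([ 0.594, -0.073,  0.051]))]
side lever_knob [(0.53, array([ 0.592, -0.069,  0.11 ]))]
top [[452.499414548907, 0.0, 254.31822509069036], [0.0, 452.499414548907, 191.72327157738945], [0.0, 0.0, 1.0]] [[-0.0089  0.9958 -0.0906  0.4227]
 [-1.     -0.0093 -0.0036  0.1421]
 [-0.0044  0.0906  0.9959  1.1373]
 [ 0.      0.      0.      1.    ]]
top cell [(0.7, array([0.392, 0.302, 0.   ])), (0.57, array([ 0.472,  0.348, -0.001])), (0.56, array([0.444, 0.214, 0.   ])), (0.43, array([ 0.477,  0.275, -0.002]))]
top well [(0.83, array([0.577, 0.032, 0.025]))]
top well_floor [(0.88, array([0.577, 0.037, 0.044]))]
top photometer [(0.7, array([ 0.58 , -0.016,  0.001]))]
top lever_axle [(0.82, array([ 0.589, -0.076,  0.05 ]))]
top lever_knob [(0.49, array([ 0.587, -0.074,  0.105]))]
```

View pics/side0.png

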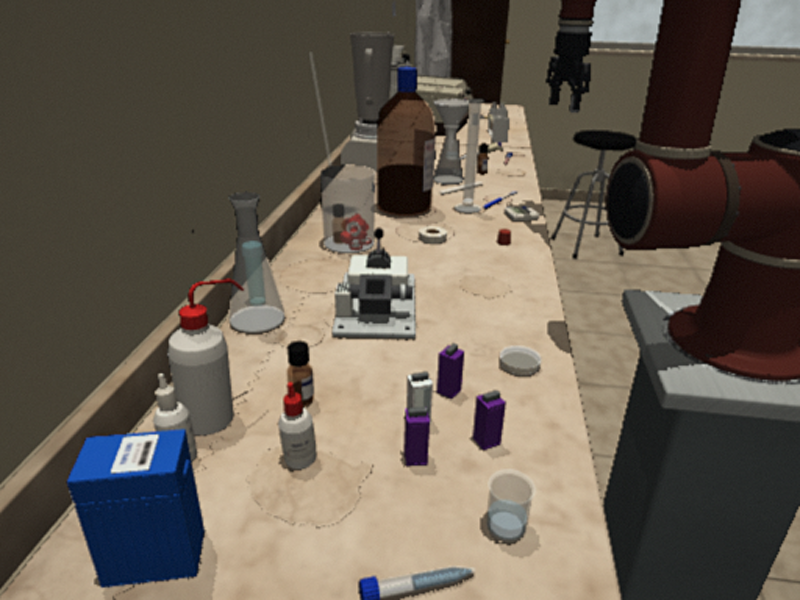

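View pics/top0.png

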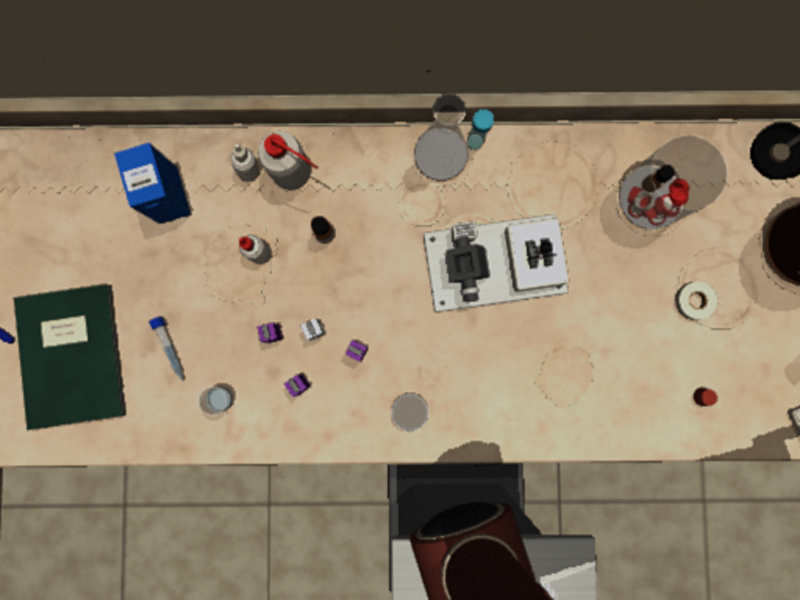

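The white cell with clear sides is at top (313,328) and side (419,392). The look-alikes are the purple cells at top (269,332), (356,350) and (296,384). The white one fits the description, at about (0.477, 0.276). The photometer is at top (495,262), yawed about 9 degrees.

```bash
cat >> h.py <<'E'
def rows(p,Rm,s=None):
    """shift/turn fractions from the current pose to world pose p,Rm"""
    s=s or state(); q=s['tool_rot']; R0=R.from_quat([q[1],q[2],q[3],q[0]])
    d=R0.inv().apply(np.array(p)-s['tool_pos'])/0.5; t=(R0.inv()*Rm).as_rotvec()/1.5
    return np.round(d,3),np.round(t,3)
def down(yaw):  # tool z down, tool x at heading yaw
    return R.from_euler('z',yaw)*R.from_euler('x',np.pi)
E
python3 - <<'E'
from h import *
np.set_printoptions(precision=4,suppress=True)
f=dict(np.load('top.npz'));P=pts(f)
for lo,hi,n in ((.008,.017,'base'),(.045,.055,'hous')):
    m=(P[...,2]>lo)&(P[...,2]<hi)&(abs(P[...,0]-.58)<.12)&(abs(P[...,1]+.02)<.15)
    nn,l,st,ce=cv2.connectedComponentsWithStats(m.astype(np.uint8))
    for k in range(1,nn):
        if st[k,4]<150: continue
        q=P[l==k]; print(n,st[k,4],q[:,2].mean(),cv2.minAreaRect((q[:,:2]*1000).astype(np.float32)))
m=(P[...,2]>.06)&(abs(P[...,0]-.477)<.03)&(abs(P[...,1]-.276)<.03)
q=P[m];print('cell',len(q),q.mean(0),q.max(0),q.min(0))
fw=snap('wrist');s=state()
q=s['tool_rot'];R0=R.from_quat([q[1],q[2],q[3],q[0]]).as_matrix()
T=fw['world_from_camera'];print(fw['intrinsics'][0,0],'cam in tool',R0.T@(T[:3,3]-s['tool_pos']),R0.T@T[:3,:3])
b=R0;print(R0)
print(rows([.44,.276,.30],down(0.42)),rows([.44,.276,.30],down(0)))
E
```

```text
base 1982 0.012969211049277521 ((584.0660400390625, -10.904647827148438), (130.5833282470703, 215.8783416748047), 7.996133804321289)
hous 1138 0.05062103984876718 ((592.884521484375, -72.32904815673828), (104.1373062133789, 82.19837188720703), 8.152836799621582)
cell 110 [0.4788 0.2775 0.0669] [0.4946 0.292  0.0769] [0.4638 0.2633 0.0611]
338.22380443680885 cam in tool [ 0.0706 -0.0002 -0.143 ] [[ 0.0003  0.9597  0.2809]
 [ 1.     -0.0003 -0.    ]
 [ 0.      0.2809 -0.9597]]
[[ 0.9127  0.4085 -0.    ]
 [ 0.4085 -0.9127 -0.    ]
 [-0.     -0.     -1.    ]]
(array([ 1.029, -1.394, -0.137]), array([-0.   ,  0.   ,  0.001])) (array([ 1.029, -1.394, -0.137]), array([0.   , 0.   , 0.281]))
```

Request:
jog_arm(motion="100 0.078 -0.097 0.004 0 0 0.05;100 0.156 -0.194 0.008 0 0 0.1;100 0.234 -0.291 0.012 0 0 0.15;100 0.312 -0.388 0.016 0 0 0.2;100 0.39 -0.485 0.02 0 0 0.28")

```text
time: 1.38
tool_pos: [0.3344, -0.2677, 0.2214]
tool_rot: [0.0, 1.0, -0.002, 0.0]
contact_force: [1.3, -0.2, 0.9]
gripper_width: 1.0
grasp_force: 0.0
```

```bash
python3 -c "
from h import *
print(rows([.477,.276,.20],down(0)))"
```

```text
(array([ 0.281, -1.088,  0.043]), array([ 0.   , -0.001, -0.002]))
```

Request:
jog_arm(motion="100 0.03 -0.12 0.004 0 0 0;100 0.06 -0.24 0.008 0 0 0;100 0.09 -0.36 0.012 0 0 0;100 0.12 -0.48 0.016 0 0 0;100 0.15 -0.6 0.02 0 0 0")

```text
time: 2.0
tool_pos: [0.4092, 0.0326, 0.2118]
tool_rot: [0.0, 1.0, 0.0, 0.001]
contact_force: [1.7, -0.6, 0.3]
gripper_width: 0.998
grasp_force: 0.0
```

Request:
jog_arm(motion="100 0.03 -0.12 0.004 0 0 0;100 0.06 -0.24 0.008 0 0 0;100 0.09 -0.36 0.012 0 0 0;100 0.131 -0.48 0.02 0 0 0;100 0.131 -0.488 0.023 0 0 0")

```text
time: 2.62
tool_pos: [0.4743, 0.2777, 0.1988]
tool_rot: [0.0, 1.0, 0.003, -0.001]
contact_force: [-0.4, -0.4, -0.0]
gripper_width: 0.998
grasp_force: 0.0
```

```bash
python3 - <<'E'
from h import *
np.set_printoptions(precision=4,suppress=True)
f=snap('wrist','w1.png');np.savez('w1.npz',**f);s=state();print(s['time'],s['tool_pos'],s['tool_rot'])
print([(round(d['p'],2),np.round(d['at'],3)) for d in place_of('wrist','cell')])
P=pts(f)
m=(P[...,2]>.062)&(P[...,2]<.08)&(abs(P[...,0]-.477)<.03)&(abs(P[...,1]-.276)<.03)
for lo,hi in((.060,.0675),(.0685,.08)):
    q=P[m&(P[...,2]>lo)&(P[...,2]<hi)];print(len(q),q[:,2].mean(),cv2.minAreaRect((q[:,:2]*1000).astype(np.float32)))
im=cv2.imread('pics/w1.png');vv,uu=np.where(m);r=im[max(vv.min()-60,0):vv.max()+80,max(0,uu.min()-60):uu.max()+60]
print(vv.min(),uu.min());cv2.imwrite('pics/w1c.png',cv2.resize(r,None,fx=3,fy=3)[:600,:800])
E
```

```text
2.675 [0.474  0.2765 0.1988] [ 0.0003  1.      0.0019 -0.0009]
[(0.89, array([ 0.445,  0.211, -0.   ])), (0.85, array([0.393, 0.304, 0.   ])), (0.56, array([0.474, 0.349, 0.003]))]
611 0.0643198209300123 ((477.33599853515625, 278.6598205566406), (25.163408279418945, 25.12118148803711), 25.129741668701172)
248 0.07205065909266435 ((477.3603210449219, 278.4622497558594), (21.09869384765625, 7.950342178344727), 25.676855087280273)
167 239
```

View pics/w1c.png

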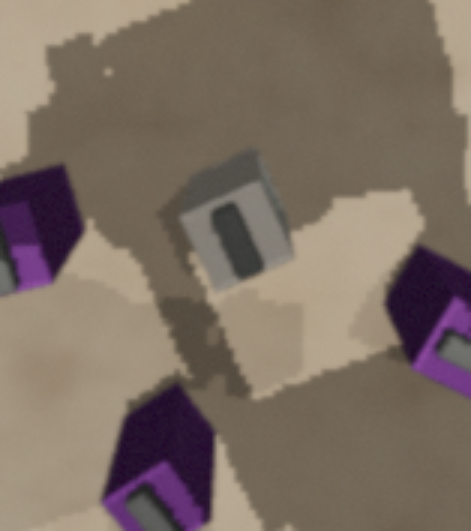

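The crop shows the white cell alone, its bar centred at about (237,240), with only purple cells around it. So the white one is the target: centre (0.4773, 0.2786), with its y axis (the bar) at a heading of 25.4°.

Request:
jog_arm(motion="70 0.006 -0.004 0.02 0 0 -0.12;70 0.006 -0.004 0.04 0 0 -0.24;70 0.006 -0.004 0.06 0 0 -0.36;70 0.006 -0.004 0.08 0 0 -0.48;70 0.006 -0.004 0.1 0 0 -0.6")

```text
time: 3.35
tool_pos: [0.4774, 0.275, 0.1502]
tool_rot: [0.0, 0.899, 0.437, 0.0]
contact_force: [0.5, -0.4, -0.4]
gripper_width: 0.701
grasp_force: 0.0
```

Request:
jog_arm(motion="70 0 0 0 0 0 -0.12;70 0 0 0 0 0 -0.24;70 0 0 0 0 0 -0.36;70 0 0 0 0 0 -0.48;70 0 0 0 0 0 -0.6")

```text
time: 3.98
tool_pos: [0.4774, 0.275, 0.1505]
tool_rot: [0.0, 0.62, 0.785, 0.0]
contact_force: [-0.4, -0.3, 0.1]
gripper_width: 0.695
grasp_force: 0.0
```

```bash
python3 - <<'E'
from h import *
np.set_printoptions(precision=4,suppress=True)
f=snap('wrist','w2.png');s=state();print(s['time'],s['tool_pos'],s['tool_rot'],s['joint_pos'])
P=pts(f)
m=(P[...,2]>.058)&(P[...,2]<.08)&(abs(P[...,0]-.477)<.03)&(abs(P[...,1]-.2786)<.03)
c=[]
for lo,hi in((.060,.0675),(.0685,.08)):
    q=P[m&(P[...,2]>lo)&(P[...,2]<hi)];r=cv2.minAreaRect((q[:,:2]*1000).astype(np.float32));print(len(q),q[:,2].mean(),r)
print(rows([.4773,.2786,.1],down(np.radians(115.4))))
E
```

```text
4.025 [0.4774 0.2751 0.1505] [0.0004 0.6184 0.7859 0.0004] [ 0.3878 -0.0604  1.8637 -0.0003  1.3374  0.1505]
850 0.06426978312518762 ((477.0450744628906, 278.54547119140625), (24.968782424926758, 25.231182098388672), 25.167036056518555)
356 0.07201252217790925 ((477.0624084472656, 278.5404968261719), (20.927433013916016, 8.204938888549805), 24.908105850219727)
(array([0.007, 0.001, 0.101]), array([ 0.001,  0.   , -0.137]))
```

Request:
jog_arm(motion="70 0.004 0 0.02 0 0 -0.07;70 0.007 0.001 0.05 0 0 -0.134;70 0.007 0.001 0.1 0 0 -0.134;70 0.007 0.001 0.13 0 0 -0.134;70 0.007 0.001 0.14 0 0 -0.134")

```text
time: 4.65
tool_pos: [0.4764, 0.2793, 0.079]
tool_rot: [-0.0, 0.54, 0.841, -0.001]
contact_force: [0.4, 0.3, -0.5]
gripper_width: 0.702
grasp_force: 0.0
```

```bash
python3 - <<'E'
from h import *
print(state()['time'],state()['tool_pos'],rows([.4771,.2785,.03],down(np.radians(115.1))))
E
```

```text
4.65 [0.4764483  0.27927513 0.07895511] (array([-0.002,  0.001,  0.098]), array([-0.001,  0.   , -0.006]))
```

Request:
jog_arm(motion="70 -0.001 0 0.03 0 0 -0.004;70 -0.001 0 0.06 0 0 -0.004;70 -0.001 0 0.085 0 0 -0.004;70 -0.001 0 0.098 0 0 -0.004;70 -0.001 0 0.098 0 0 -0.004")

```text
time: 5.28
tool_pos: [0.4768, 0.2796, 0.0301]
tool_rot: [-0.0, 0.537, 0.844, -0.001]
contact_force: [0.2, -0.4, 0.6]
gripper_width: 0.699
grasp_force: 0.0
```

Request:
jog_arm(motion="40 0 0 0 0 0 0;25 0 0 0 0 0 0;10 0 0 0 0 0 0;10 0 0 0 0 0 0;10 0 0 0 0 0 0")

```text
time: 5.9
tool_pos: [0.4778, 0.28, 0.0316]
tool_rot: [0.0, 0.537, 0.844, 0.001]
contact_force: [-0.2, 0.3, 4.5]
gripper_width: 0.286
grasp_force: 59.2
```

Request:
jog_arm(motion="10 0 0 -0.02 0 0 0;10 0 0 -0.06 0 0 0;10 0 0 -0.12 0 0 0;10 0 0 -0.2 0 0 0;10 0 0 -0.26 0 0 0")

```text
time: 6.52
tool_pos: [0.4777, 0.2799, 0.164]
tool_rot: [0.001, 0.537, 0.844, 0.001]
contact_force: [-0.3, 0.6, -1.6]
gripper_width: 0.283
grasp_force: 58.8
```

```bash
cat >> h.py <<'E'
def well(o,yaw,tilt=25):
    a,t=np.radians(yaw),np.radians(tilt)
    X=np.array([np.cos(a),np.sin(a),0]);Y=np.array([-np.sin(a),np.cos(a),0]);Z=np.array([0,0,1.])
    zw=np.cos(t)*Z+np.sin(t)*Y; yw=np.cos(t)*Y-np.sin(t)*Z
    return np.array(o),X,yw,zw,R.from_matrix(np.stack([-X,yw,-zw],1))
E
python3 - <<'E'
from h import *
s=state();print(s['time'],s['tool_pos'],s['gripper_width'],s['contact_force'],s['joint_pos'])
o,X,y,z,Rm=well([.577,.033,.0255],8.0)
p=o+.14*z+.03*X;print(p);d,t=rows(p,Rm);print(d,t,np.linalg.norm(d)*.5/.0625,np.linalg.norm(t)*1.5/.187)
E
```

```text
6.525 [0.47766716 0.27994905 0.16400267] 0.2827963188837873 [-0.26328389  0.60426542 -1.64533338] [ 3.95684243e-01 -6.79711958e-02  1.84733955e+00  2.33232454e-05
  1.35951487e+00 -4.13680102e-02]
[0.59847365 0.09576594 0.15238309]
[-0.436  0.063  0.023] [ 0.252 -0.184 -0.835] 3.5290247944722632 7.150227065644836
```

Request:
jog_arm(motion="10 -0.05 0.007 -0.01 0.028 -0.02 -0.093;10 -0.1 0.014 -0.02 0.056 -0.041 -0.186;10 -0.15 0.021 -0.02 0.084 -0.061 -0.278;10 -0.2 0.028 -0.01 0.112 -0.082 -0.37;10 -0.25 0.035 0 0.14 -0.102 -0.464")

```text
time: 7.15
tool_pos: [0.5466, 0.1733, 0.1621]
tool_rot: [0.008, 0.211, 0.969, -0.127]
contact_force: [-0.2, -0.6, -1.3]
gripper_width: 0.285
grasp_force: 58.8
```

```bash
python3 - <<'E'
from h import *
s=state();print(s['time'],s['tool_pos'])
o,X,y,z,Rm=well([.577,.033,.0255],8.0)
p=o+.14*z+.03*X;print(p);d,t=rows(p,Rm);print(d,t)
E
```

```text
7.15 [0.54663906 0.17327499 0.16209854]
[0.59847365 0.09576594 0.15238309]
[-0.156 -0.089  0.054] [ 0.11  -0.082 -0.368]
```

Request:
jog_arm(motion="10 -0.04 -0.022 0.012 0.03 -0.021 -0.092;10 -0.08 -0.044 0.024 0.056 -0.041 -0.184;10 -0.12 -0.066 0.038 0.084 -0.061 -0.276;10 -0.156 -0.089 0.054 0.11 -0.082 -0.368;10 -0.156 -0.089 0.054 0.11 -0.082 -0.368")

```text
time: 7.78
tool_pos: [0.5968, 0.0956, 0.151]
tool_rot: [0.014, -0.065, 0.974, -0.215]
contact_force: [0.0, 0.0, -0.7]
gripper_width: 0.28
grasp_force: 58.8
```

```bash
python3 - <<'E'
from h import *
np.set_printoptions(precision=4,suppress=True)
f=snap('wrist','w3.png');np.savez('w3.npz',**f)
s=state();print(s['time'],s['tool_pos'],s['tool_rot'],s['joint_pos'])
for t in ('well','well_floor','lever_axle','lever_knob'): print(t,[(round(d['p'],2),np.round(d['at'],4)) for d in place_of('wrist',t)])
ms=cut_out('wrist','well');m=ms[0]['pixels'];print(ms[0]['p'],m.sum())
o,X,y,z,Rm=well([.577,.033,.0255],8.0)
P=pts(f);L=(P-o)@np.stack([X,y,z],1)
k=(abs(L[...,2]-.04)<.006)&(abs(L[...,0])<.05)&(abs(L[...,1])<.05)&(f['range_z']>0)
q=L[k];print(len(q))
A=np.c_[q[:,:2],np.ones(len(q))];w,*_=np.linalg.lstsq(A,q[:,2],rcond=None);print('plane',w)
print('rect',cv2.minAreaRect((q[:,:2]*1000).astype(np.float32)))
# hole: floor points
h=(L[...,2]<.032)&(abs(L[...,0])<.02)&(abs(L[...,1])<.02)&(f['range_z']>0)
q=L[h];print('hole',len(q),cv2.minAreaRect((q[:,:2]*1000).astype(np.float32)),np.percentile(q[:,2],[5,50,95]))
for d in((0,1),(1,0)):
    pass
print('d,t',rows(o+.14*z+.03*X,Rm))
cv2.imwrite('pics/w3b.png',cv2.resize(cv2.imread('pics/w3.png'),(800,600)))
E
```

```text
7.825 [0.597  0.0962 0.1514] [ 0.0145 -0.0645  0.9745 -0.2146] [ 0.2303  0.1241  1.7188 -0.4413  1.3646 -1.3665]
well [(0.6, array([0.577 , 0.0321, 0.029 ]))]
well_floor [(0.66, array([0.5756, 0.0322, 0.0466]))]
lever_axle [(0.87, array([ 0.5919, -0.0752,  0.0433]))]
lever_knob [(0.87, array([ 0.5948, -0.0727,  0.1081]))]
0.82 4948
5069
plane [ 0.0165 -0.0015  0.0415]
rect ((-4.196216583251953, -5.122526168823242), (50.069053649902344, 91.35539245605469), 89.73207092285156)
hole 1281 ((1.2691822052001953, -5.21107292175293), (27.703718185424805, 26.2886905670166), 89.72506713867188) [0.0159 0.0171 0.0275]
d,t (array([-0.002, -0.002, -0.001]), array([ 0.001, -0.001, -0.003]))
```

View pics/w3b.png

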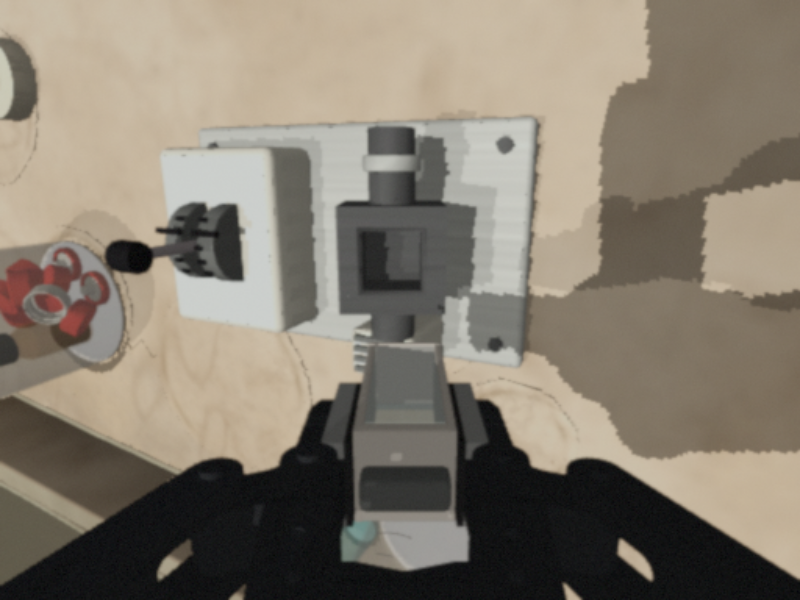

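The picture shows the well mouth unobstructed at (390,260), with the cell held squarely below it at (405,430). Next I refine the well's mouth from depth.

```bash
python3 - <<'E'
from h import *
np.set_printoptions(precision=4,suppress=True)
f=dict(np.load('w3.npz'))
P=pts(f)
o,X,y,z,Rm=well([.577,.033,.0255],8.0)
L=(P-o)@np.stack([X,y,z],1)*1000
# mouth ring: near plane, local
k=(abs(L[...,2]-41.5)<2)&(abs(L[...,0]-1)<27)&(abs(L[...,1]+5)<30)
n,l,st,c=cv2.connectedComponentsWithStats(k.astype(np.uint8));i=1+np.argmax(st[1:,4]);q=L[l==i]
print(len(q),q[:,2].mean(),q.min(0),q.max(0))
w,*_=np.linalg.lstsq(np.c_[q[:,:2],np.ones(len(q))],q[:,2],rcond=None);print('plane',w)
print('outer',cv2.minAreaRect(q[:,:2].astype(np.float32)))
inn=q
for a,b in((0,1),(1,0)):   # hole edges along axis a in the middle band of b
    cb=1.3 if b==0 else -5.2; ca=1.3 if a==0 else -5.2
    s=q[abs(q[:,b]-cb)<9][:,a];print('axis',a,'edges',np.percentile(s,[0.5,99.5]),s[s<ca].max(),s[s>ca].min())
h=(L[...,2]<20)&(abs(L[...,0])<20)&(abs(L[...,1]+5)<20)&(L[...,2]>8)
q=L[h];print('floor',len(q),q.min(0),q.max(0),np.median(q,0))
# the held cell in tool frame
s=state();qq=s['tool_rot'];R0=R.from_quat([qq[1],qq[2],qq[3],qq[0]]).as_matrix()
t=(P-s['tool_pos'])@R0*1000
m=(abs(t[...,0])<25)&(abs(t[...,1])<14)&(t[...,2]>-50)&(t[...,2]<40)&(f['range_z']>0)
q=t[m];
for lo in range(-45,40,6):
    r=q[(q[:,2]>=lo)&(q[:,2]<lo+6)]
    if len(r)>5: print(lo,len(r),r.min(0),r.max(0))
E
```

```text
2720 42.54746882235395 [-25.7098 -30.2526  39.5034] [27.8926 19.877  43.4999]
plane [-0.0027  0.0016 42.5556]
outer ((1.0973186492919922, -5.147279739379883), (50.069053649902344, 53.602134704589844), 89.73207092285156)
axis 0 edges [-25.6317  27.7021] -13.810253155522563 13.722351231123639
axis 1 edges [-29.9816  19.8066] -18.783485836496016 9.03241399279694
floor 1120 [-10.4063 -18.9014  14.5106] [14.2716  8.3853 20.    ] [ 1.7701 -5.1096 17.0171]
-45 1154 [ -9.5047 -11.1274 -44.9927] [ 13.7288  13.9763 -39.0009]
-39 1338 [-10.5856 -13.9971 -38.9902] [ 13.1348  13.9678 -33.0008]
-33 2522 [-13.4397 -13.9572 -33.    ] [ 13.1698  13.9941 -27.0117]
-27 522 [ 10.4588 -13.9265 -26.9842] [ 13.1399  13.9965 -21.0026]
-21 461 [ 10.4576 -13.9853 -20.9585] [ 13.006   13.9397 -15.0025]
-15 412 [ 10.7168 -13.9419 -14.9896] [12.9366 13.9567 -9.0205]
-9 351 [ 11.0155 -13.958   -8.9888] [13.1554 13.9036 -3.0127]
-3 284 [ 10.1932 -13.0504  -2.9845] [13.2956 11.6069  2.9563]
3 259 [ 10.4759 -13.0847   3.0357] [12.8618 11.6002  8.9828]
9 231 [ 10.628  -13.1144   9.0092] [12.9237 11.6545 14.9922]
15 209 [ 10.572  -13.2653  15.0137] [13.0896 11.649  20.9783]
21 189 [ 11.135  -13.1429  21.0093] [12.9161 11.5687 26.9551]
27 150 [ 11.3492 -12.9242  27.0386] [12.8348 11.4704 32.0545]
```

```bash
python3 - <<'E'
from h import *
np.set_printoptions(precision=4,suppress=True)
f=dict(np.load('w3.npz'));P=pts(f);s=state();qq=s['tool_rot'];R0=R.from_quat([qq[1],qq[2],qq[3],qq[0]]).as_matrix()
t=(P-s['tool_pos'])@R0*1000
for n,lo,hi,yl in(('top',-35.5,-29,11.5),('bar',-46,-37.5,12)):
    m=(abs(t[...,0])<20)&(abs(t[...,1]+.7)<yl)&(t[...,2]>lo)&(t[...,2]<hi)
    q=t[m];print(n,len(q),np.percentile(q,[1,50,99],0).tolist(),cv2.minAreaRect(q[:,:2].astype(np.float32)))
m=(abs(t[...,1]+.7)<10)&(t[...,2]>-30)&(t[...,2]<32)&(abs(t[...,0]-12)<4)
q=t[m];print('front',np.percentile(q[:,0],[2,25,50,75,98]), np.polyfit(q[:,2],q[:,0],1),np.polyfit(q[:,1],q[:,0],1))
o,X,y,z,Rm=well([.577,.033,.0255],8.0)
oc=o+.0002*X-.005*y+.0025*z
for yaw in (8.0,7.7):
  _,X,y,z,Rm=well(oc,yaw)
  c=np.array([-.0003,-.0007,.0318]) # cell underside centre in tool
  print(yaw,[rows(oc+h*z-Rm.apply(c),Rm) for h in(.055,.014)])
E
```

```text
top 2354 [[-12.318503453328685, -12.087171650998798, -35.20210669056031], [6.316373434934938, -0.5955635438514121, -31.966776889184047], [12.752485232553374, 10.669581075540119, -29.257629458792316]] ((-0.15607643127441406, -0.7036523818969727), (26.567535400390625, 22.990537643432617), 0.008815060369670391)
bar 1258 [[-3.515027122210577, -10.735683511913944, -41.155238406913895], [1.099716315591379, -0.5888941358390137, -39.76196021445452], [4.395779373124309, 9.608002102116659, -37.61854008567255]] ((1.9827461242675781, 0.25064754486083984), (22.88153648376465, 12.58258056640625), 86.21686553955078)
front [11.3126 11.7626 11.9496 12.1382 12.5819] [ 0.0017 11.9569] [-0.0017 11.9485]
8.0 [(array([ 0.058, -0.012,  0.101]), array([ 0.001, -0.001, -0.003])), (array([ 0.058, -0.012,  0.183]), array([ 0.001, -0.001, -0.003]))]
7.7 [(array([ 0.058, -0.012,  0.101]), array([0.001, 0.001, 0.   ])), (array([ 0.058, -0.012,  0.183]), array([0.001, 0.001, 0.   ]))]
```

Request:
jog_arm(motion="10 0.02 -0.004 0.01 0 0 0;10 0.04 -0.008 0.03 0 0 -0.001;10 0.058 -0.012 0.06 0 0 -0.001;10 0.058 -0.012 0.09 0 0 -0.001;10 0.058 -0.012 0.101 0 0 -0.001")

```text
time: 8.7
tool_pos: [0.5712, 0.0648, 0.1057]
tool_rot: [0.013, -0.067, 0.974, -0.215]
contact_force: [-0.0, -0.2, -0.0]
gripper_width: 0.285
grasp_force: 58.8
```

```bash
cat >> h.py <<'E'
def wl():
    _,X,y,z,Rm=well([.577,.033,.0255],8.0); oc=np.array([.577,.033,.0255])+.0002*X-.005*y+.0025*z
    return oc,*well(oc,7.8)[1:]
def to(h,c=(-.0001,-.0007,.0318)):
    oc,X,y,z,Rm=wl(); return rows(oc+h*z-Rm.apply(np.array(c)),Rm)
E
python3 - <<'E'
from h import *
np.set_printoptions(precision=4,suppress=True)
f=snap('wrist','w4.png');s=state();print(s['time'],s['tool_pos'],s['contact_force']);np.savez('w4.npz',**f)
print(to(.055),to(.040))
P=pts(f);oc,X,y,z,Rm=wl();L=(P-oc)@np.stack([X,y,z],1)*1000
k=(abs(L[...,2]-40)<2)&(abs(L[...,0])<27)&(abs(L[...,1])<30)
q=L[k];print(len(q),np.median(q[:,2]),q.min(0),q.max(0))
for a in(-1,1):
    e=q[(a*q[:,0]<0)|True]
sx=q[abs(q[:,0])<11][:,1];print('y edges',np.percentile(sx,[.5,99.5]),sx[sx<0].max() if (sx<0).any() else 0,sx[sx>0].min())
# cell lower part in well frame
m=(L[...,2]>54)&(L[...,2]<80)&(abs(L[...,0])<16)&(abs(L[...,1])<16)
q=L[m];print('cell',len(q),np.percentile(q,[1,50,99],0))
cv2.imwrite('pics/w4b.png',cv2.imread('pics/w4.png')[60:384,100:412])
E
```

```text
8.75 [0.5714 0.0648 0.1057] [ 0.3342 -0.0531  0.2964]
(array([-0.003,  0.001, -0.006]), array([ 0.001, -0.002,  0.001])) (array([-0.003,  0.001,  0.024]), array([ 0.001, -0.002,  0.001]))
2813 40.399068290309245 [-26.8388 -25.115   38.0149] [ 7.8508 24.9423 41.9702]
y edges [-25.021   24.7156] -14.004857624783336 13.979160025209158
cell 961 [[-13.8694 -11.8696  54.2851]
 [-13.0845   0.0049  68.4084]
 [-12.1215  12.2897  79.8169]]
```

View pics/w4b.png

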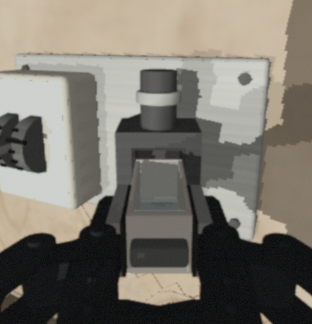

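Request:
jog_arm(motion="10 -0.003 0.001 0 0 0 0;10 -0.003 0.001 0.01 0 0 0;10 -0.003 0.001 0.02 0 0 0;10 -0.003 0.001 0.026 0 0 0;10 -0.003 0.001 0.03 0 0 0")

```text
time: 9.38
tool_pos: [0.5742, 0.0599, 0.0935]
tool_rot: [0.014, -0.067, 0.974, -0.215]
contact_force: [-0.5, 0.6, -0.2]
gripper_width: 0.282
grasp_force: 58.8
```

```bash
python3 -c "
from h import *
s=state();print(s['time'],s['contact_force'],s['ft_torque'],to(.03),to(.014))"
```

```text
9.375 [-0.45881225  0.63809045 -0.1893902 ] [0.23469236 0.13535765 0.00325808] (array([ 0.002, -0.   ,  0.017]), array([ 0.001, -0.001,  0.001])) (array([ 0.002, -0.   ,  0.049]), array([ 0.001, -0.001,  0.001]))
```

Request:
jog_arm(motion="10 0.001 0 0.005 0 0 0;10 0.001 0 0.01 0 0 0;10 0.001 0 0.015 0 0 0;10 0.001 0 0.02 0 0 0;10 0.001 0 0.02 0 0 0")

```text
time: 10.0
tool_pos: [0.5744, 0.0557, 0.0844]
tool_rot: [0.014, -0.067, 0.974, -0.215]
contact_force: [1.8, 0.6, -0.3]
gripper_width: 0.283
grasp_force: 58.8
```

```bash
python3 -c "
from h import *
s=state();print(s['time'],s['contact_force'],s['ft_torque'],to(.014))"
```

```text
10.0 [ 1.84941684  0.56769014 -0.34149064] [ 0.25825274  0.01470941 -0.0259151 ] (array([ 0.001, -0.   ,  0.03 ]), array([ 0.001, -0.001,  0.001]))
```

Request:
jog_arm(motion="10 -0.001 0 0.005 0 0 0;10 -0.001 0 0.01 0 0 0;10 -0.001 0 0.015 0 0 0;10 -0.001 0 0.02 0 0 0;10 -0.001 0 0.022 0 0 0")

```text
time: 10.62
tool_pos: [0.5754, 0.0512, 0.0744]
tool_rot: [0.014, -0.067, 0.974, -0.215]
contact_force: [-2.0, 0.3, 0.9]
gripper_width: 0.285
grasp_force: 58.9
```

```bash
python3 -c "
from h import *
s=state();print(s['time'],s['contact_force'],s['ft_torque'],to(.014))"
```

```text
10.625 [-2.04750728  0.31621671  0.92452185] [ 0.27138625  0.40287669 -0.14810357] (array([ 0.002, -0.   ,  0.007]), array([ 0.001, -0.001,  0.001]))
```

Nearly home; I go in small steps to find the floor.

Request:
jog_arm(motion="10 0.001 0 0.002 0 0 0;10 0.001 0 0.003 0 0 0;10 0.001 0 0.004 0 0 0;10 0.001 0 0.005 0 0 0;10 0.001 0 0.006 0 0 0")

```text
time: 11.25
tool_pos: [0.5755, 0.05, 0.0721]
tool_rot: [0.015, -0.067, 0.974, -0.215]
contact_force: [0.3, -0.8, -0.4]
gripper_width: 0.284
grasp_force: 58.9
```

```bash
python3 -c "
from h import *
s=state();print(s['time'],s['contact_force'],s['ft_torque'],to(.014))"
```

```text
11.25 [ 0.28289866 -0.84080358 -0.37648602] [0.2222415  0.01876814 0.02541606] (array([ 0.001, -0.   ,  0.002]), array([0.001, 0.   , 0.001]))
```

Request:
jog_arm(motion="10 0 0 0.001 0 0 0;10 0 0 0.0015 0 0 0;10 0 0 0.002 0 0 0;10 0 0 0.0025 0 0 0;10 0 0 0.003 0 0 0")

```text
time: 11.88
tool_pos: [0.5754, 0.0495, 0.071]
tool_rot: [0.014, -0.067, 0.974, -0.215]
contact_force: [-1.8, 2.3, 3.5]
gripper_width: 0.286
grasp_force: 59.3
```

Request:
jog_arm(motion="32 0 0 0.002 0 0 0;38 0 0 0.002 0 0 0;45 0 0 0.002 0 0 0;55 0 0 0.002 0 0 0;60 0 0 0.002 0 0 0")

```text
time: 12.5
tool_pos: [0.5755, 0.0489, 0.0697]
tool_rot: [0.014, -0.067, 0.974, -0.215]
contact_force: [0.1, 0.2, -0.1]
gripper_width: 0.596
grasp_force: 0.0
```

Request:
jog_arm(motion="60 0 0 0 0 0 0;60 0 0 -0.02 0 0 0;60 0 0 -0.06 0 0 0;60 0 0 -0.12 0 0 0;60 0 0 -0.2 0 0 0")

```text
time: 13.12
tool_pos: [0.5694, 0.0914, 0.1621]
tool_rot: [0.014, -0.067, 0.974, -0.215]
contact_force: [0.9, 0.2, 0.1]
gripper_width: 0.599
grasp_force: 0.0
```

```bash
python3 - <<'E'
from h import *
np.set_printoptions(precision=4,suppress=True)
f=snap('wrist','w5.png');s=state();print(s['time'],s['tool_pos'],s['contact_force'],s['joint_pos'])
P=pts(f);oc,X,y,z,Rm=wl();L=(P-oc)@np.stack([X,y,z],1)*1000
for n,lo,hi in(('top',75,81),('bar',83,90)):
    m=(L[...,2]>lo)&(L[...,2]<hi)&(abs(L[...,0])<20)&(abs(L[...,1])<20);q=L[m]
    if len(q)>20:
        w,*_=np.linalg.lstsq(np.c_[q[:,:2],np.ones(len(q))],q[:,2],rcond=None);print(n,len(q),np.percentile(q,[1,50,99],0).tolist(),w,cv2.minAreaRect(q[:,:2].astype(np.float32)))
for c in('wrist','side','top'):
    if c!='wrist': g=snap(c); np.savez(c+'2.npz',**g)
    for t in('cell','lever_axle','lever_knob'): print(c,t,[(round(d['p'],2),np.round(d['at'],4)) for d in place_of(c,t)][:5])
a=cv2.resize(cv2.imread('pics/w5.png'),(800,600));cv2.imwrite('pics/w5b.png',a)
E
```

```text
13.175 [0.5726 0.0937 0.1688] [1.942  1.6108 3.7011] [ 0.2361  0.0457  1.7713 -0.4407  1.3798 -1.3743]
top 941 [[-11.432161315185846, -10.644259522505786, 75.44979984240533], [-4.025969609515264, 1.5289503748873412, 78.5702697661946], [13.090022701095085, 13.929388324300398, 80.54924220002046]] [ 0.0164 -0.016  78.5734] ((0.7936925888061523, 1.6057500839233398), (24.79960060119629, 25.051790237426758), 0.19182062149047852)
bar 412 [[-3.150972981414598, -8.702785818702031, 83.13987121299714], [0.2396323285600344, 1.5036461039176485, 86.40183833907041], [4.367982090675304, 11.724047539427279, 87.76050823246328]] [ 0.1562 -0.0119 86.2026] ((0.644554853439331, 1.4890499114990234), (20.533140182495117, 7.818661212921143), 89.90130615234375)
wrist cell [(0.75, array([0.5781, 0.0372, 0.0395]))]
wrist lever_axle [(0.66, array([ 0.5925, -0.0743,  0.0455]))]
wrist lever_knob [(0.66, array([ 0.5969, -0.0713,  0.1086]))]
side cell [(0.85, array([0.4698, 0.3453, 0.0006])), (0.72, array([0.4478, 0.2136, 0.0013])), (0.59, array([ 0.595 , -0.0724,  0.0519])), (0.55, array([0.58  , 0.0377, 0.0439])), (0.55, array([ 0.39  ,  0.3033, -0.0013]))]
side lever_axle []
side lever_knob []
top cell [(0.71, array([0.3933, 0.3028, 0.0021])), (0.71, array([ 0.5819, -0.0205,  0.0005])), (0.45, array([0.4707, 0.3435, 0.0025])), (0.43, array([0.58  , 0.0346, 0.0372]))]
top lever_axle [(0.85, array([ 0.5902, -0.0777,  0.051 ]))]
top lever_knob [(0.65, array([ 0.5908, -0.0758,  0.1039]))]
```

View pics/w5b.png

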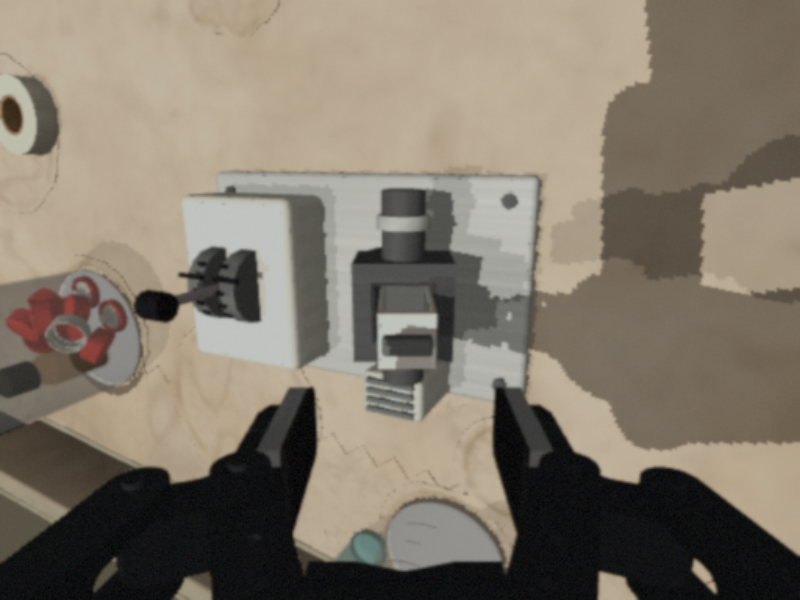

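Picture: the cell sits in the well at (407,330), its bar along the well's y, with the window facing the tubes. The depth fit puts its top at 78.6 mm (78 nominal), so it is home. The knob is at (157,305), and its lean needs measuring from depth.

```bash
python3 - <<'E'
from h import *
np.set_printoptions(precision=4,suppress=True)
a=np.radians(7.8);X=np.array([np.cos(a),np.sin(a),0]);Y=np.array([-X[1],X[0],0]);Z=np.array([0,0,1.])
c=np.array([.592,-.0745,.05])
f=snap('wrist')
for n,f in(('wrist',f),('top',dict(np.load('top2.npz'))),('side',dict(np.load('side2.npz')))):
    P=pts(f);L=(P-c)@np.stack([X,Y,Z],1)*1000
    m=(L[...,2]>47)&(L[...,2]<72)&(abs(L[...,0])<45)&(abs(L[...,1])<25)
    q=L[m];print(n,'knob',len(q),np.percentile(q,[2,50,98],0).tolist() if len(q) else '')
    m=(L[...,2]>12)&(L[...,2]<24)&(abs(L[...,0])<30)&(abs(L[...,1])<25)
    q=L[m];print(n,'drum',len(q),np.percentile(q,[2,50,98],0).tolist() if len(q) else '')
    m=(abs(L[...,2])<3)&(abs(L[...,0])<60)&(abs(L[...,1])<45)
    q=L[m];print(n,'house',len(q),cv2.minAreaRect(q[:,:2].astype(np.float32)) if len(q)>5 else '')
    m=(L[...,2]>24)&(L[...,2]<46)&(abs(L[...,0])<45)&(abs(L[...,1])<12);q=L[m]
    if len(q)>3: print('rod',len(q),np.polyfit(q[:,2],q[:,0],1))
# pre-pose: h=98, TCP above knob
print(rows([.592,-.0745,.20],down(np.radians(97.8))))
E
```

```text
wrist knob 502 [[-8.394541141802849, -4.104160528243995, 52.71630632234647], [-2.0628754852509075, 8.853596349453454, 62.74738420204562], [5.691586554954455, 10.867994830828728, 66.61405585143554]]
wrist drum 1128 [[-17.642702521125933, -14.402493286741048, 12.344729206191284], [-3.458444531107629, 9.989343605553998, 18.585546013127342], [15.377479915025292, 20.510213005837937, 23.744076064793212]]
wrist house 5243 ((-0.7439002990722656, 3.000804901123047), (81.24820709228516, 103.1437759399414), 89.8746337890625)
rod 159 [ 0.0987 -5.0251]
top knob 53 [[-7.249182551815607, -5.079000807612624, 55.72344444767241], [-0.6449536223566583, 2.8025642800779775, 64.62593283425137], [7.769142405251757, 9.722700440383315, 69.82034625216735]]
top drum 119 [[-17.744685945744585, -14.020173964976655, 12.306815244131691], [-3.9547126728191606, 9.862743630286563, 19.540397687440244], [19.001873386151214, 19.747314240435898, 23.904009217606724]]
top house 947 ((0.9939994812011719, 2.2750701904296875), (103.2469711303711, 81.25833892822266), 0.36734718084335327)
rod 8 [-1.6079 39.4412]
side knob 10 [[-4.790673441434623, -3.9556950339075194, 55.23539430178082], [-4.263374863907761, 7.228191418559358, 63.172873203369434], [-1.6931470758596414, 12.075644299893394, 65.99381604974873]]
side drum 73 [[-15.706524344667978, -14.126783296623614, 12.331617733468095], [-2.5618469877682415, 16.290775438819793, 17.784710286954372], [19.021920951399085, 20.918584352022833, 22.991825009372022]]
side house 293 ((2.016345977783203, 3.8957481384277344), (79.4991455078125, 101.86795806884766), 89.99600982666016)
(array([ 0.   , -0.336,  0.067]), array([-0.228,  0.226,  1.03 ]))
```

```bash
python3 - <<'E'
from h import *
d,t=rows([.5908,-.0716,.18],down(np.radians(97.8)));print(d,t,d/9,t/9)
E
```

```text
[ 0.002 -0.313  0.101] [-0.228  0.226  1.03 ] [ 0.00022222 -0.03477778  0.01122222] [-0.02533333  0.02511111  0.11444444]
```

Request:
jog_arm(motion="50 0 -0.035 0.008 -0.025 0.025 0.114;40 0 -0.07 0.02 -0.05 0.05 0.228;34 0 -0.105 0.032 -0.076 0.075 0.342;34 0 -0.14 0.044 -0.101 0.1 0.456;34 0.001 -0.175 0.056 -0.127 0.126 0.57")

```text
time: 14.4
tool_pos: [0.5819, -0.0004, 0.1718]
tool_rot: [0.006, 0.363, 0.926, -0.104]
contact_force: [1.2, -0.0, -0.4]
gripper_width: 0.343
grasp_force: 0.0
```

```bash
python3 - <<'E'
from h import *
d,t=rows([.5908,-.0716,.18],down(np.radians(97.8)));print(state()['tool_pos'],d,t,d/4,t/4)
E
```

```text
[ 5.81852994e-01 -3.98972012e-04  1.71812753e-01] [-0.11  -0.093  0.011] [-0.101  0.099  0.456] [-0.0275  -0.02325  0.00275] [-0.02525  0.02475  0.114  ]
```

Request:
jog_arm(motion="34 -0.027 -0.023 0.003 -0.025 0.025 0.114;34 -0.055 -0.046 0.006 -0.05 0.05 0.228;34 -0.082 -0.07 0.008 -0.076 0.075 0.342;34 -0.11 -0.093 0.011 -0.101 0.1 0.456;34 -0.11 -0.093 0.011 -0.101 0.1 0.456")

```text
time: 15.02
tool_pos: [0.5907, -0.0726, 0.1802]
tool_rot: [0.0, 0.656, 0.755, -0.0]
contact_force: [0.3, -0.2, -0.1]
gripper_width: 0.339
grasp_force: 0.0
```

```bash
python3 - <<'E'
from h import *
np.set_printoptions(precision=4,suppress=True)
f=snap('wrist','w6.png');s=state();print(s['time'],s['tool_pos'],s['tool_rot'],s['gripper_width'])
a=np.radians(7.8);X=np.array([np.cos(a),np.sin(a),0]);Y=np.array([-X[1],X[0],0]);Z=np.array([0,0,1.])
c=np.array([.5908,-.0716,.05]);P=pts(f);L=(P-c)@np.stack([X,Y,Z],1)*1000
m=(L[...,2]>50)&(L[...,2]<72)&(abs(L[...,0])<30)&(abs(L[...,1])<16);q=L[m];print(len(q),np.percentile(q,[2,50,98],0))
m=(L[...,2]>10)&(L[...,2]<24)&(abs(L[...,0])<30)&(abs(L[...,1])<25);q=L[m];print('drum',len(q),np.percentile(q,[2,50,98],0))
m=(abs(L[...,2])<3)&(abs(L[...,0])<60)&(abs(L[...,1])<45);q=L[m];print(cv2.minAreaRect(q[:,:2].astype(np.float32)))
print([(d['p'],d['at']) for d in place_of('wrist','lever_knob')])
print(rows([.5908,-.0716,.094],down(np.radians(97.8))))
cv2.imwrite('pics/w6b.png',cv2.imread('pics/w6.png')[100:384,60:460])
E
```

```text
15.075 [ 0.5907 -0.0715  0.18  ] [-0.0003  0.655   0.7556 -0.0005] 0.33932556969923666
637 [[-7.4137 -7.973  55.1027]
 [-0.1347  1.2457 64.5422]
 [ 7.7272  7.3521 66.8657]]
drum 1262 [[-18.2602 -17.1103  10.3487]
 [ -0.0752   8.1392  18.3438]
 [ 18.8985  16.9787  23.6051]]
((0.5455703735351562, -0.5417594909667969), (103.19554138183594, 80.7672119140625), 0.1849590390920639)
[(0.67, [0.5835, -0.0145, -0.0026]), (0.61, [0.5968, -0.0712, 0.1087])]
(array([-0.002,  0.   ,  0.172]), array([-0.001,  0.   ,  0.005]))
```

View pics/w6b.png

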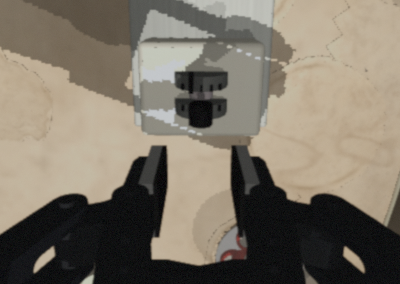

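The knob is at (200,113) in the crop, upright (third notch, 0.698), and centred between the fingers. I go down to straddle it.

Request:
jog_arm(motion="34 -0.001 0 0.05 0 0 0.003;34 -0.001 0 0.1 0 0 0.003;34 -0.001 0 0.15 0 0 0.003;34 -0.001 0 0.18 0 0 0.003;34 -0.001 0 0.18 0 0 0.003")

```text
time: 15.75
tool_pos: [0.59, -0.0705, 0.0886]
tool_rot: [-0.001, 0.656, 0.755, -0.001]
contact_force: [-0.4, 0.4, 1.0]
gripper_width: 0.343
grasp_force: 0.0
```

```bash
python3 - <<'E'
from h import *
np.set_printoptions(precision=4,suppress=True)
s=state();print(s['time'],s['tool_pos'],s['contact_force'],s['gripper_width'],(s['tool_pos']-[.5908,-.0716,0])@[.9907,.1357,0])
E
```

```text
15.75 [ 0.59   -0.0705  0.0886] [-0.3851  0.4491  1.0113] 0.3432056408762397 -0.0006410609223484931
```

Request:
jog_arm(motion="34 0 -0.01 0 0 0 0;34 0 -0.018 0 0 0 0;34 0 -0.024 0 0 0 0;34 0 -0.03 0 0 0 0;34 0 -0.034 0 0 0 0")

```text
time: 16.38
tool_pos: [0.5734, -0.074, 0.0902]
tool_rot: [-0.0, 0.657, 0.754, -0.001]
contact_force: [-0.2, 1.0, 0.1]
gripper_width: 0.341
grasp_force: 0.0
```

Request:
jog_arm(motion="34 0 0 0 0 0 0;34 0 -0.002 0 0 0 0;34 0 -0.004 0 0 0 0;34 0 -0.006 0 0 0 0;34 0 -0.006 0 0 0 0")

```text
time: 17.0
tool_pos: [0.571, -0.0742, 0.0901]
tool_rot: [-0.0, 0.657, 0.754, -0.0]
contact_force: [0.7, -0.2, -0.5]
gripper_width: 0.341
grasp_force: 0.0
```

```bash
python3 - <<'E'
from h import *
np.set_printoptions(precision=4,suppress=True)
g=snap('top');s=state();print(s['time'],s['tool_pos'],s['contact_force'],(s['tool_pos']-[.5908,-.0716,0])@[.9907,.1357,0])
f=snap('wrist')
a=np.radians(7.8);X=np.array([np.cos(a),np.sin(a),0]);Y=np.array([-X[1],X[0],0]);Z=np.array([0,0,1.])
c=np.array([.5908,-.0716,.05])
P=pts(f);L=(P-c)@np.stack([X,Y,Z],1)*1000
m=(L[...,2]>40)&(L[...,2]<72)&(abs(L[...,0]+18)<17)&(abs(L[...,1])<11);q=L[m];print(len(q),np.percentile(q,[2,50,98],0) if len(q) else '')
m=(L[...,2]>24)&(L[...,2]<44)&(abs(L[...,0])<30)&(abs(L[...,1])<8);q=L[m];print('rod',len(q),np.polyfit(q[:,2],q[:,0],1) if len(q)>9 else '')
for cam in('top','wrist'):print([(d['p'],d['at']) for d in place_of(cam,'lever_knob')])
cv2.imwrite('pics/w7.png',cv2.cvtColor(f['color'],cv2.COLOR_RGB2BGR))
E
```

```text
17.05 [ 0.5711 -0.0741  0.0901] [0.1001 0.122  0.3915] -0.019857087613720775
2174 [[-27.1576  -8.4704  44.6774]
 [-17.901    2.3452  60.371 ]
 [ -4.6729  10.8652  69.6274]]
rod 266 [-0.2106 -2.3687]
[]
[(0.56, [0.5756, -0.0719, 0.1067])]
```

View pics/w7.png

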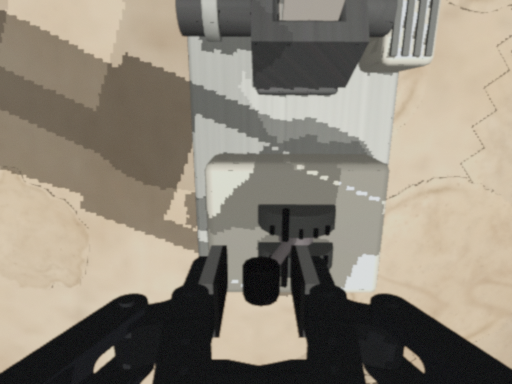

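The knob at (261,280) now stands free between the fingers, both gaps visible, and the lever leans toward the long mark at (287,225). I lift away and check.

Request:
jog_arm(motion="34 0 0 -0.03 0 0 0;34 0 0 -0.07 0 0 0;34 0 0 -0.12 0 0 0;34 0 0 -0.18 0 0 0;34 0 0 -0.24 0 0 0")

```text
time: 17.82
tool_pos: [0.5716, -0.0742, 0.2132]
tool_rot: [0.001, 0.657, 0.754, 0.0]
contact_force: [1.3, 0.3, 0.3]
gripper_width: 0.337
grasp_force: 0.0
```

```bash
python3 - <<'E'
from h import *
np.set_printoptions(precision=4,suppress=True)
f=snap('wrist');s=state();print(s['time'],s['tool_pos'],s['contact_force'])
a=np.radians(7.8);X=np.array([np.cos(a),np.sin(a),0]);Y=np.array([-X[1],X[0],0]);Z=np.array([0,0,1.])
c=np.array([.5908,-.0716,.05])
P=pts(f);L=(P-c)@np.stack([X,Y,Z],1)*1000
m=(L[...,2]>46)&(L[...,2]<72)&(abs(L[...,0])<50)&(abs(L[...,1])<12);q=L[m];print('knob',len(q),np.percentile(q,[2,50,98],0))
oc,X,y,z,Rm=wl();L=(P-oc)@np.stack([X,y,z],1)*1000
m=(L[...,2]>75)&(L[...,2]<81)&(abs(L[...,0])<20)&(abs(L[...,1])<20);q=L[m];print('cell top',len(q),np.median(q,0) if len(q) else '')
t0=[d['at'] for d in place_of('wrist','lever_knob')];print(t0)
E
```

```text
17.875 [ 0.5739 -0.0748  0.2186] [ 1.4201 -0.2337  3.7131]
knob 474 [[-27.4073  -7.8038  51.5552]
 [-19.7541   0.9332  60.8492]
 [-12.0599   7.4256  63.2328]]
cell top 656 [ 0.0057 -7.1609 78.5638]
[[0.5741, -0.0719, 0.1074], [0.5773, 0.0361, 0.0394]]
```

```bash
python3 -c "
from h import *
print(job_done())"
```

```text
the job is handed in; nothing more can be done
None
```

The job is handed in: the cell measured fully home in the well with its windows along the light path, and the index lever measured in its fourth notch (knob leaning 20° towards the robot); no verdict came back at hand-in.

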